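# Set the length stop on a saw fence

## Task

Set the length stop on the saw fence: with a fingertip press down the sprung plate in the middle of the sliding block to free its grip on the rail, and keep it pressed while you push the block along the rail until it rests against the stop that has the upright pin on top. Then let go so that the plate springs back up and the block grips the rail there. Only press and push: nothing is picked up, and the tools, bottles and wood lying around stay where they are.

Things in the scene. Friction and masses are not known exactly. Their poses are not given: they have to be found in the camera images.
- fence: Saw fence fixed on the bench: pale plywood base board 150 mm (x) by 580 mm (y), 18 mm thick, an aluminium rail 36 mm wide and 560 mm long along its middle, rail top 34 mm above the bench. Origin: centre of the underside, at bench height. y axis along the rail, x across, z up. Position and yaw vary.
- plate_top (a point): Centre of the upper face of the ridged steel plate in the middle of the sliding grey block; moves with both; 54 mm above the bench when up. Plate 43 mm across the rail, 60 mm along it. At each end of it stands a lug of the block, 18 mm above the raised plate, 64 mm free between them along the rail: a fingertip goes in between and can push on a lug's inner face. Axes as the fence's.
- plate (a joint): How far the plate is pressed down, m: 0 up (the block grips the rail and resists 11 to 17 N), 0.007 fully down. The spring takes about 9 N to start and 10.5 N fully down; the grip is off from about 1 mm. Springs back up when let go.
- slider (a joint): Position of the grey block along the rail, m, 0 at mid fence, growing to the fence's +y. Block 56 mm wide, 96 mm long along the rail (ends 48 mm from the plate's centre), end lugs 16 mm thick, tops 72 mm above the bench; its cheeks beside the plate stay below the plate even when pressed. Plate pressed: slides against 1 to 2 N; plate up: held by friction.
- stop_pin: The stop to set against: wooden block across the rail, 52 mm wide, 30 mm along the rail, top 58 mm above the bench, with an upright steel pin 14 mm thick, 30 mm tall on top. Fixed, on either side of the sliding block. Origin: centre of its underside, 18 mm above the bench; axes as the fence's. The block rests against it when the plate's centre is 63 mm from it along the rail.
- stop_plain: The other stop, at the other side of the sliding block: the same wooden block with a bare flat top and no pin. Fixed. Origin and axes as for the pinned stop.
- pencil: Bystander: carpenter's pencil, 7 x 160 x 7 mm, lying on the fence's base board beside the rail, along it. Origin: centre of underside.
- batten: Bystander: loose wooden batten 34 x 300 x 18 mm on the bench on the robot's side of the fence. Origin: centre of underside.
- tape: Bystander: black tape measure 65 x 38 x 62 mm tall. Origin: centre of underside.
- glue: Bystander: white glue bottle with blue label, 60 mm thick, 170 mm tall. Origin: centre of underside.
- water: Bystander: clear water bottle, 68 mm thick, 210 mm tall. Origin: centre of underside.
- screwdriver: Bystander: screwdriver with a red handle, 200 mm long, lying on the bench beyond the fence. Origin: near its middle, on the bench.
- earmuffs: Bystander: red ear defenders with a black band, about 180 x 140 mm, 84 mm tall. Origin: between the cups, at bench height.

How it is judged (in metres and radians):
On the way, in this order (a step that is already met when the one before it is completed fails the run):
1. the plate is pressed down, the block still away from the stop (value of joint plate above 0.002 m and horizontal distance between plate_top and stop_pin above 0.075 m), for 0.05 s.
2. the block, plate still pressed, has reached the pinned stop (value of joint plate above 0.0015 m and horizontal distance between plate_top and stop_pin below 0.066 m), for 0.05 s.
At the end, for the whole second after the job is handed in: The block rests against the pinned stop (gap under 3 mm: plate centre within 66 mm of the stop's centre), the plate is back up (less than 1.5 mm down) and the block is still (horizontal distance between plate_top and stop_pin below 0.066 m and value of joint plate below 0.0015 m and velocity of joint slider between -0.01 and 0.01 m/s); the robot touches nothing.
It fails at once if the block is forced along the rail (faster than 20 mm/s) with the plate up, away from the stop (value of joint plate below 0.0005 m and horizontal distance between plate_top and stop_pin above 0.068 m and (velocity of joint slider above 0.02 m/s or velocity of joint slider below -0.02 m/s)).
It fails at once if a bystander is lifted, knocked over or shifted by more than 25 mm (distance of any of pencil, batten, tape, glue, water, screwdriver, earmuffs from where it was at the start of the episode above 0.025 m).
It also fails if it takes over 35 s, if anything falls off the work surface, if the arm or the gripper's body presses on something with over 40 N, if the wrist force passes 120 N, or if a joint passes its speed limit or range.

## Robot

A 6-joint arm with a two-finger parallel gripper is mounted at the origin on the work surface. World frame = base frame: x ahead of the robot, y to its left, z up, the work surface at z = 0. Lengths are in mm, angles in degrees, forces in N, time in s.
With the tool pointing down it reaches from about 300 to 775 mm from the base axis. Payload 14.6 kg.
Tool frame: the origin (TCP) lies on the mounting face of the last link; the fingertips stand 173 mm ahead of it and the grasp point (between the pads) lies 155 mm ahead of it (env.grip_depth is the z of the grasp point in the tool frame, in mm); z points along the fingers, y is the line along which they close (so a half turn about z gives the same grasp; the last joint's range is limited). The gripper opens to 85 mm and grips with 20 to 120 N. Pads are 22 mm wide; open, the fingers measure 114 mm over their backs; the gripper's body (76 mm by 85 mm) begins 54 mm behind the grasp point. The pads swing forward as they close: fully open they stand 13 mm farther back than shut.
Start: joints at [-80.879, 17.183, 87.147, -0, 75.671, -3.816], TCP at [123.131, -536.031, 404.681] pointing down, gripper open.
Joint ranges: [-173.82, 173.82], [-45.26, 126.66], [13.44, 144.39], [-59.66, 239.66], [0, 175.72], [-146.38, 146.38]. Speed limits (degrees/s): [127.2, 127.2, 147.25, 180, 180, 180].

## Interface

Orientations are given as [roll, pitch, yaw] about the fixed x, y, z axes, in that order (R = Rz(yaw) Ry(pitch) Rx(roll)).
In Python, from station import env, optics, nets gives the robot as it stands.
- The arm moves only by the shell command python3 -m handwheel 'ROWS' [OPENING]. ROWS is JSON, a list of rows, each a list of 4 numbers: the shift along the world's x, y, z in m, then the turn about the world's z in rad. In form: [[dx, dy, dz, turn], ...]. A call has 1 to 20 rows; each row shifts and turns the commanded pose from where the row before left it; what a row does not reach is not made up. A row lasts 1/10 s, in which the tool goes at most 50 mm and 8.59 degrees, less where a joint would pass 70% of its speed; a pose out of reach is approached as far as the arm can. A call is refused whole if a number of a shift passes 0.05 or a number of a turn 0.15, either way. A call with a gripper value outside its range is refused whole. OPENING is the closure, from 0 (fully open) to 1 (shut), set as the call begins (- or left out, the last holds). The fingers move at their own pace and stop on an object; the grip force is fixed at half the most. Time passes only in rows, so rows that do not move let the fingers close. It gives the time, the measured TCP pose, the force, the opening and the grip force at its end, in the units of the state.
- env.sense(): the state, without advancing time (a new reading comes with each control period).
- optics.snapshot(name): name is "side" or "top"; returns a dict with "pixels" (480x640x3 uint8, red, green, blue), "range_z" (480x640 float32, mm along the optical axis (not along the pixel's ray), 0 where there is no reading), "mtx" (3x3 intrinsics, pixels), "k1" (the pictures are not rectified: a ray, as slopes to the right and down, at radius r is drawn at 1 + k1 r^2 times it, then the intrinsics apply), "T" (4x4, takes a point from camera to world coordinates). Camera axes: x right, y down, z forward; pixel columns grow to the right and rows downward; lengths in mm; the calibration is good to about 2 mm. A picture is of the moment at which its call begins.
- env.hand_in(): hands the job in; it is judged then, once.
Trained networks look in a picture, given as the dict that the camera call returned (one of the last four; its "shot" number tells which), for a name from the list of things; names that differ only in an ending like _2 or _b are one class to them, and where a whole thing is asked for, a point or a joint stands for the part that bears it (a point fixed in the world has none). Each returns a list of dicts, best first, with "score" (0 to 1); they miss things now and then, are a little off and sometimes report something else, mostly with a low value. They report only what shows in the picture. A call takes as long as a camera call.
- nets.regions_of(picture, name): "mask" (480x640 bool, what is visible of it) and "position" ([column, row] in pixels, amid what is visible of it).
The state is a dict: "time_s": time; "joint_pos": joint angles; "joint_vel": joint speeds; "joint_efforts": joint torques, N m; "position": TCP position; "tcp_rot": TCP orientation; "force": force on the tool from outside, world axes, zero at the start; "moment": the same for the moment, N m; "grip_width": finger opening in mm; "gripper_force": force on a finger pad.
Only numpy, scipy, OpenCV 4.12 (cv2) and the standard library are available. Lean on these libraries where they do the work, as an engineer would, in place of code of your own. Each camera call takes 0.05 s, during which the arm holds its last target. There are 200 camera calls.

## Working session

There is one attempt and no reset: what is moved stays moved. The work goes in short steps, Python scripts to look and compute and a shell command to move; the robot and the scene stay as the last step left them, time stands still between calls to the robot, and variables do not carry over. Pictures are saved under pics/ and viewed, at most 10 in all, crops included, and the job is handed in when it is done.

```bash
mkdir -p pics
cat > h.py <<'E'
import numpy as np, cv2
from station import env, optics, nets
def pts(s, mask=None):
    K=s["mtx"]; v,u=np.nonzero((s["range_z"]>0) if mask is None else (mask&(s["range_z"]>0)))
    z=s["range_z"][v,u].astype(float)
    p=cv2.undistortPoints(np.c_[u,v].astype(float).reshape(-1,1,2),K,np.array([s["k1"],0,0,0.])).reshape(-1,2)
    P=np.c_[p*z[:,None],z,np.ones(len(z))]
    return (P@np.array(s["T"]).T)[:,:3]
def save(s,n): cv2.imwrite(f"pics/{n}.png",s["pixels"][:,:,::-1])
E
python3 - <<'E'
from h import *
for c in ("top","side"):
    s=optics.snapshot(c); save(s,c+"0")
    for n in ("fence","plate_top","slider","stop_pin","stop_plain","pencil","batten","tape","glue","water","earmuffs"):
        for r in nets.regions_of(s,n)[:2]:
            if r["score"]<.3: continue
            P=pts(s,r["mask"]); 
            print(c,n,round(r["score"],2),np.round(r["position"]),len(P),np.round(np.median(P,0)) if len(P) else '', np.round(np.percentile(P,[2,98],axis=0)).tolist() if len(P) else '')
print(env.sense())
E
```

```text
top fence 0.73 [201. 232.] 179 [593. 143.  24.] [[588.0, 44.0, 19.0], [597.0, 190.0, 28.0]]
top fence 0.69 [251. 258.] 18470 [541.  41.  18.] [[466.0, -227.0, 14.0], [625.0, 327.0, 69.0]]
top plate_top 0.71 [248. 258.] 643 [544.  48.  53.] [[523.0, 19.0, 48.0], [565.0, 77.0, 57.0]]
top slider 0.93 [245. 254.] 1352 [543.  49.  54.] [[517.0, 0.0, 28.0], [571.0, 92.0, 73.0]]
top slider 0.65 [247. 256.] 641 [544.  47.  53.] [[523.0, 19.0, 48.0], [565.0, 77.0, 57.0]]
top stop_pin 0.97 [159. 265.] 485 [531. 226.  57.] [[508.0, 215.0, 30.0], [557.0, 244.0, 89.0]]
top stop_plain 0.82 [336. 247.] 406 [ 556. -128.   57.] [[531.0, -143.0, 36.0], [582.0, -114.0, 61.0]]
top pencil 0.67 [213. 234.] 224 [593. 116.  24.] [[588.0, 45.0, 19.0], [598.0, 190.0, 28.0]]
top batten 0.57 [228. 317.] 2555 [427.  96.  17.] [[405.0, -48.0, -1.0], [447.0, 238.0, 21.0]]
top tape 0.74 [190. 189.] 692 [679. 164.  58.] [[651.0, 145.0, 3.0], [711.0, 192.0, 64.0]]
top glue 0.57 [246. 157.] 1147 [732.  39. 112.] [[714.0, 16.0, 9.0], [762.0, 70.0, 171.0]]
top earmuffs 0.91 [480. 180.] 2695 [ 674. -412.   72.] [[628.0, 
[... 1464 characters left out ...]
.0]]
{'time_s': 1.2, 'joint_pos': array([-8.08820706e+01,  1.71867712e+01,  8.71469547e+01, -9.29852814e-04,
        7.56711297e+01, -3.81658307e+00]), 'joint_vel': array([-0.02029434,  0.0007077 ,  0.00449962,  0.02529227,  0.04675697,
        0.01158311]), 'joint_efforts': array([-2.88681847e-03, -5.43352926e+01, -3.61978197e+01, -1.90865758e-04,
        6.41389943e-04, -6.02903583e-06]), 'position': array([ 123.10053344, -536.04955572,  404.64395491]), 'tcp_rot': array([-1.79995095e+02,  5.75712523e-04,  1.29347426e+01]), 'force': array([ 0.67556199, -0.66572157,  0.28135862]), 'moment': array([-0.0231325 , -0.05653512, -0.00547493]), 'gripper_force': 0.0, 'grip_width': 85.36981154636617}
```

View pics/top0.png

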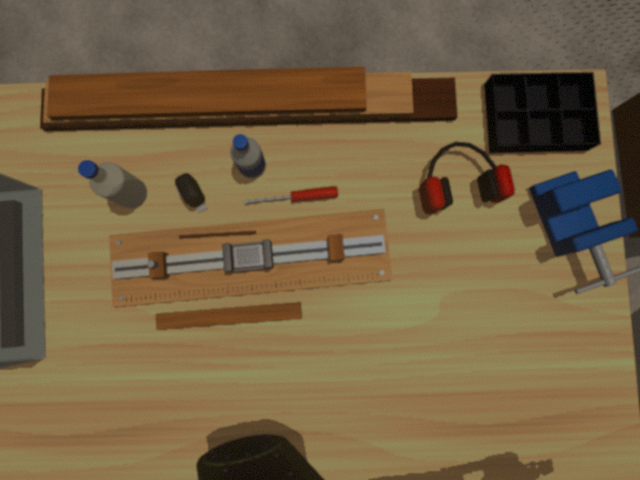

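Run:
```python
from h import *
s=optics.snapshot("top"); P=pts(s)
A=P[(P[:,0]>490)&(P[:,0]<600)&(P[:,1]>-180)&(P[:,1]<280)]
r=A[(abs(A[:,2]-34)<3)&(abs(A[:,1]-40)<250)]
# rail direction: fit of centre x per y bin
ys=np.arange(-100,215,10); c=[]
for y in ys:
    q=r[abs(r[:,1]-y)<5,0]
    if len(q)>15 and not(-20<y<115): c.append((y,(q.min()+q.max())/2,np.ptp(q)))
c=np.array(c); k=np.polyfit(c[:,0],c[:,1],1); print(k,np.degrees(np.arctan(-k[0])),np.median(c[:,2]))
th=np.arctan(-k[0]); d=np.array([-np.sin(th),np.cos(th)]); o=np.array([k[1],0]); 
al=(A[:,:2]-o)@d; ac=(A[:,:2]-o)@np.array([d[1],-d[0]])
def rng(m): return np.round(np.percentile(al[m],[1,50,99]),1),m.sum()
core=abs(ac)<18
print("lugs",rng(core&(abs(A[:,2]-72)<4)&(al<50)),rng(core&(abs(A[:,2]-72)<4)&(al>50)&(al<150)))
print("plate",rng(core&(abs(A[:,2]-54)<3)&(al>0)&(al<100)))
print("pin",rng(core&(abs(A[:,2]-58)<3)&(al>180)),rng(core&(abs(A[:,2]-58)<3)&(al<-80)), "pintop",rng(core&(A[:,2]>80)))
print(o,d)
```

```text
[-6.83160182e-02  5.48242735e+02] 3.9081471864611883 35.12508779816562
lugs (array([ 0.4,  7.8, 15.9]), np.int64(139)) (array([80.6, 88. , 95.7]), np.int64(139))
plate (array([18.3, 48.2, 80.2]), np.int64(482))
pin (array([216.4, 227.1, 246.3]), np.int64(185)) (array([-143.3, -129.1, -114.3]), np.int64(241)) pintop (array([225. , 231.2, 239.2]), np.int64(47))
[548.24273496   0.        ] [-0.06815716  0.9976746 ]
```

The picture shows the sliding block at about (247,256), the pinned stop at (158,265) and the plain stop at (336,247). Measured sizes match: lug gap 64 mm, stop 30 mm, and about 120 mm to travel.

```bash
python3 -m handwheel '[[0.02635,0.0368,0,-0.00985],[0.02635,0.0368,0,-0.00985],[0.02635,0.0368,0,-0.00985],[0.02635,0.0368,0,-0.00985],[0.02635,0.0368,0,-0.00985],[0.02635,0.0368,0,-0.00985],[0.02635,0.0368,0,-0.00985],[0.02635,0.0368,0,-0.00985],[0.02635,0.0368,0,-0.00985],[0.02635,0.0368,0,-0.00985],[0.02635,0.0368,0,-0.00985],[0.02635,0.0368,0,-0.00985],[0.02635,0.0368,0,-0.00985],[0.02635,0.0368,0,-0.00985],[0.02635,0.0368,0,-0.00985],[0.02635,0.0368,0,-0.00985],[0,0,0,0],[0,0,0,0]]' 1
```

```text
time_s: 3.05
position: [544.8, 53.3, 404.2]
tcp_rot: [180.0, 0.1, 4.0]
force: [0.0, 0.1, 0.3]
grip_width: 0.1
gripper_force: 0.0
```

```bash
python3 -m handwheel '[[0,0,-0.03,0],[0,0,-0.03,0],[0,0,-0.03,0],[0,0,-0.03,0],[0,0,-0.02,0],[0,0,-0.01,0],[0,0,-0.005,0],[0,0,0,0]]'
python3 - <<'E'
from h import *
s=optics.snapshot("side"); cv2.imwrite("pics/c1.png",cv2.resize(s["pixels"][180:400,230:450,::-1],None,fx=2.7,fy=2.7))
E
```

```text
time_s: 3.85
position: [544.7, 52.3, 250.1]
tcp_rot: [180.0, -0.0, 3.9]
force: [1.4, 0.5, 0.1]
grip_width: -0.0
gripper_force: 0.0
```

View pics/c1.png

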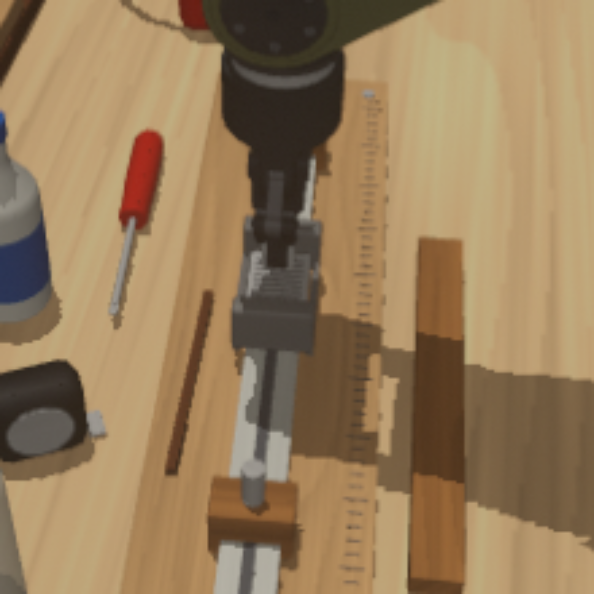

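The closed fingertip, at about (277,262) in the crop, hangs over the plate between the two lugs. The pinned stop is at about (253,505). I'll press next.

```bash
python3 -m handwheel '[[0,0,-0.01,0],[0,0,-0.01,0],[0,0,-0.005,0],[0,0,-0.003,0],[0,0,0,0],[0,0,0,0]]'
```

```text
time_s: 4.5
position: [544.8, 52.8, 221.9]
tcp_rot: [180.0, -0.0, 3.9]
force: [-3.6, -0.7, 9.6]
grip_width: -0.1
gripper_force: 4.7
```

```bash
python3 -m handwheel '[[0,0,-0.0015,0],[0,0,0,0],[0,0,0,0]]'
```

```text
time_s: 4.8
position: [544.8, 52.8, 220.5]
tcp_rot: [180.0, -0.0, 3.9]
force: [-3.8, -1.1, 10.2]
grip_width: 0.1
gripper_force: 4.9
```

```bash
python3 -m handwheel '[[-0.0001,0.002,0,0],[-0.0003,0.004,0,0],[-0.0003,0.005,0,0],[-0.0003,0.005,0,0],[-0.0004,0.005,0,0],[-0.0003,0.005,0,0],[-0.0003,0.005,0,0],[-0.0004,0.005,0,0],[-0.0003,0.005,0,0],[-0.0003,0.005,0,0],[-0.0004,0.005,0,0],[-0.0003,0.005,0,0],[-0.0003,0.004,0,0],[0,0,0,0]]'
python3 - <<'E'
from h import *
s=optics.snapshot("top"); P=pts(s)
o=np.array([548.24,0]);d=np.array([-.0682,.9977]); al=(P[:,:2]-o)@d; ac=(P[:,:2]-o)@np.array([d[1],-d[0]])
for lo,hi in((0,260),):
    m=(abs(ac)<26)&(abs(P[:,2]-71)<4)&(al>lo)&(al<hi); print(np.histogram(al[m],np.arange(0,262,4)))
print(env.sense()["position"],env.sense()["force"])
E
```

```text
time_s: 6.2
position: [540.6, 113.3, 220.4]
tcp_rot: [-180.0, 0.0, 3.9]
force: [-4.6, 1.0, 9.6]
grip_width: 0.1
gripper_force: 4.9
(array([ 0,  0,  0,  0,  0,  0,  0,  0,  0,  0,  0,  0,  0,  0,  0, 34, 27,
       25, 21,  4,  0,  0,  0,  0,  0,  0,  0,  0,  0,  0,  0,  0,  0,  0,
        0,  0,  0,  0,  0,  0,  0,  0,  0,  0,  0,  0,  0,  0,  0,  0,  0,
        0,  0,  0,  0,  0,  0,  0,  0,  0,  0,  0,  0,  0,  0]), array([  0,   4,   8,  12,  16,  20,  24,  28,  32,  36,  40,  44,  48,
        52,  56,  60,  64,  68,  72,  76,  80,  84,  88,  92,  96, 100,
       104, 108, 112, 116, 120, 124, 128, 132, 136, 140, 144, 148, 152,
       156, 160, 164, 168, 172, 176, 180, 184, 188, 192, 196, 200, 204,
       208, 212, 216, 220, 224, 228, 232, 236, 240, 244, 248, 252, 256,
       260]))
[540.63821659 113.13626417 220.41980306] [-4.79600392  1.14399914  9.06115365]
```

The block has moved 60 mm along with the finger, so 60 mm remains.

```bash
python3 -m handwheel '[[-0.0003,0.004,0,0],[-0.0003,0.005,0,0],[-0.0003,0.005,0,0],[-0.0004,0.005,0,0],[-0.0003,0.005,0,0],[-0.0003,0.005,0,0],[-0.0004,0.005,0,0],[-0.0003,0.005,0,0],[-0.0003,0.005,0,0],[-0.0003,0.004,0,0],[-0.0002,0.003,0,0],[-0.0002,0.003,0,0],[-0.0002,0.003,0,0],[-0.0002,0.003,0,0],[-0.0002,0.003,0,0],[0,0,0,0]]'
python3 - <<'E'
from h import *
s=optics.snapshot("top"); P=pts(s)
o=np.array([548.24,0]);d=np.array([-.0682,.9977]); al=(P[:,:2]-o)@d; ac=(P[:,:2]-o)@np.array([d[1],-d[0]])
m=(abs(ac)<26)&(abs(P[:,2]-71)<4)&(al>80)&(al<160); print(np.percentile(al[m],[1,50,99]),m.sum())
print(env.sense()["position"],env.sense()["force"])
E
```

```text
time_s: 7.85
position: [536.5, 175.8, 220.4]
tcp_rot: [180.0, 0.0, 3.9]
force: [-3.8, -2.7, 9.3]
grip_width: -0.2
gripper_force: 4.9
[122.18668224 127.65438245 137.5198676 ] 159
[536.54632403 175.77972845 220.46097455] [-3.60897948 -2.72773353  9.40960311]
```

```bash
python3 -m handwheel '[[-0.0002,0.003,0,0],[-0.0002,0.003,0,0],[-0.0001,0.002,0,0],[-0.0001,0.002,0,0],[0,0,0,0],[0,0,0,0]]'
```

```text
time_s: 8.5
position: [536.4, 185.4, 220.8]
tcp_rot: [180.0, -0.1, 3.9]
force: [1.2, -4.9, 10.3]
grip_width: -0.3
gripper_force: 4.9
```

```bash
python3 -m handwheel '[[0,0,0.003,0],[0,0,0.005,0],[0,0,0.01,0],[0,0,0.02,0],[0,0,0.03,0],[0,0,0.04,0],[0,0,0.04,0],[0,0,0.04,0],[0,-0.03,0,0],[0,-0.04,0,0],[0,-0.04,0,0],[0,-0.04,0,0],[0,-0.04,0,0],[0,-0.04,0,0],[0,0,0,0],[0,0,0,0]]'
python3 - <<'E'
from h import *
s=optics.snapshot("top"); P=pts(s); save(s,"end")
o=np.array([548.24,0]);d=np.array([-.0682,.9977]); al=(P[:,:2]-o)@d; ac=(P[:,:2]-o)@np.array([d[1],-d[0]])
for a,b,z in((80,160,72),(170,215,72),(140,200,54),(217,260,58)):
    m=(abs(ac)<18)&(abs(P[:,2]-z)<4)&(al>a)&(al<b); print(np.percentile(al[m],[1,50,99]),np.median(P[m,2]),m.sum())
print(env.sense()["force"])
E
```

```text
time_s: 10.1
position: [535.8, -44.7, 408.1]
tcp_rot: [-180.0, 0.0, 3.8]
force: [-0.2, 0.7, 0.4]
grip_width: 0.4
gripper_force: 0.0
[122.14198484 129.9310836  137.78619837] 71.06757862965594 143
[200.03803983 207.67565946 214.81717088] 71.20240908828129 134
[142.52104763 169.91135273 197.64611183] 53.485821689340526 492
[220.43137713 230.933061   246.64327603] 57.31115769004191 167
[0.22016875 0.00456845 0.12075203]
```

View pics/end.png

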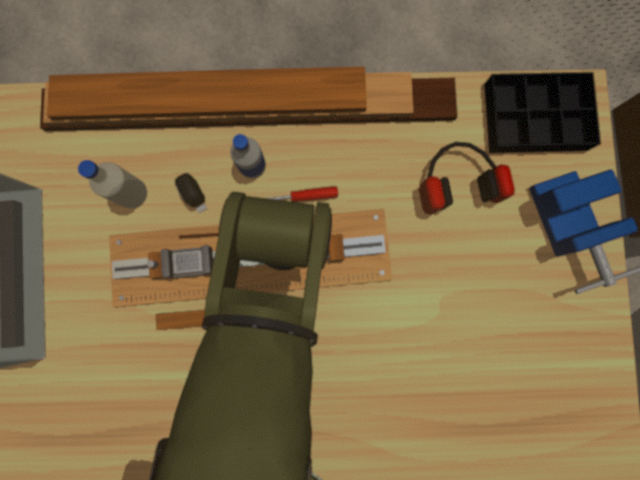

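The block, at about (186,262), sits against the pinned stop at (155,265). The plate is back at its raised height and the bystanders look undisturbed.

```bash
python3 -c "
from station import env
print(env.hand_in())"
```

```text
the job is handed in; nothing more can be done
None
```

The block was slid about 121 mm with the plate pressed and now rests against the pinned stop; the plate is back up, the arm is clear, and the job is handed in (no verdict was returned).

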